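# Put three lab items back on their own pads

## Task

The amber bottle, the stack of culture dishes and the small white bottle beside the balance each stand on another's pad. Put the amber bottle on the round cork disc, the dish stack on the square tile and the small white bottle on the oblong plate, each upright in the middle of its pad, within a centimetre or so; the empty hexagonal mat may be used for setting one aside. Knock none of them over, and leave the flat dish, the small beaker and the tape roll where they are.

Things in the scene. Friction and masses are not known exactly. Their poses are not given: they have to be found in the camera images.
- amber_bottle_mid (a point): Brown (amber) reagent bottle with a black cap, round body 64 mm in diameter, 135 mm high in all; about 0.2 kg. The straight-sided body reaches up to about 88 mm from its foot, then narrows to the cap. Point at its centre, 67.5 mm above its foot, z up along its axis. Stands on the square tile at the start.
- dish_stack_mid (a point): Stack of five small culture dishes, cream and translucent, one rigid piece, round, 59 mm in diameter, 74 mm high; about 0.08 kg. Point at its centre, 37 mm above its foot, z up. Stands on the oblong plate at the start.
- small_bottle_mid (a point): Small white bottle with a white cap, round body 38 mm in diameter, 82 mm high in all; about 0.05 kg. Straight-sided up to about 50 mm from its foot. Point at its centre, 41 mm above its foot, z up. Stands on the round cork disc at the start.
- square_tile_top (a point): Square white ceramic tile, 100 x 100 mm; the dish stack belongs on it. Fixed to the bench, 6 mm thick; this point is the centre of its top face, z up. The four pads lie in four spots beside the balance (about 0.2 m high, in the middle, straight ahead of the robot), two to its left and two to its right; which lies where changes every time.
- cork_disc_top (a point): Round cork disc, 112 mm in diameter; the amber bottle belongs on it. Fixed to the bench, 6 mm thick; this point is the centre of its top face, z up. The four pads lie in four spots beside the balance (about 0.2 m high, in the middle, straight ahead of the robot), two to its left and two to its right; which lies where changes every time.
- oblong_plate_top (a point): Oblong dark steel plate, 76 x 136 mm, long side along its own y; the small white bottle belongs on it. Fixed to the bench, 6 mm thick; this point is the centre of its top face, z up. The four pads lie in four spots beside the balance (about 0.2 m high, in the middle, straight ahead of the robot), two to its left and two to its right; which lies where changes every time.
- hex_mat_top (a point): Black hexagonal rubber mat, 95 mm across the flats, empty at the start; nothing belongs on it, it is the free spot. Fixed to the bench, 6 mm thick; this point is the centre of its top face, z up. The four pads lie in four spots beside the balance (about 0.2 m high, in the middle, straight ahead of the robot), two to its left and two to its right; which lies where changes every time.
- flat_dish: Bystander, leave alone: a single flat culture dish, 58 mm in diameter, 15 mm high, behind the balance; origin at the centre of its underside.
- glass_beaker: Bystander, leave alone: a small clear beaker, 55 mm in diameter, 71 mm high, at the left; origin at the centre of its underside.
- tape: Bystander, leave alone: a roll of tan tape lying flat, 98 mm across, 25 mm high, at the right; origin at the centre of its underside.
Mind the look-alikes: they are no part of the job. What is shaped like the part that bears amber_bottle_mid but green or red is not meant.

How it is judged:
At the end, for the whole second after the job is handed in: The amber bottle stands on the round cork disc, the dish stack on the square tile and the small white bottle on the oblong plate, each upright (within 0.1 rad), its axis within 15 mm of the middle of its pad, its foot on the pad (within 6 mm), at rest and released (horizontal distance between amber_bottle_mid and cork_disc_top below 0.015 m and angle between each of amber_bottle_mid, dish_stack_mid, small_bottle_mid's own z axis and vertical below 0.1 rad and z of amber_bottle_mid in the frame of cork_disc_top between 0.0615 and 0.0735 m and linear speed of each of amber_bottle, dish_stack, small_bottle below 0.02 m/s and horizontal distance between dish_stack_mid and square_tile_top below 0.015 m and z of dish_stack_mid in the frame of square_tile_top between 0.031 and 0.043 m and horizontal distance between small_bottle_mid and oblong_plate_top below 0.015 m and z of small_bottle_mid in the frame of oblong_plate_top between 0.035 and 0.047 m); the robot touches nothing.
It fails at once if one of the three things was tipped over (more than 57 degrees) (angle between any of amber_bottle_mid, dish_stack_mid, small_bottle_mid's own z axis and vertical above 1 rad).
It fails at once if one of the bystanders (flat dish, beaker, tape roll) was pushed more than 20 mm (distance of any of flat_dish, glass_beaker, tape from where it was at the start of the episode above 0.02 m).
It also fails if it takes over 139 s, if anything falls off the work surface, if the arm or the gripper's body presses on something with over 40 N, if the wrist force passes 120 N, or if a joint passes its speed limit or range.

## Robot

A 6-joint arm with a two-finger parallel gripper is mounted at the origin on a cart in front of the work surface, level with it; the furniture and walls round the work are solid. World frame = base frame: x ahead of the robot, y to its left, z up, the work surface at z = 0. Lengths are in m, angles in rad, forces in N, time in s.
With the tool pointing down it reaches from about 0.25 to 0.725 m from the base axis. Payload 4 kg.
Tool frame: the origin (TCP) lies midway between the tips of the shut fingers; the grasp point (between the pads) lies 19 mm behind it; z points along the fingers, x is the direction in which the jaws open and shut, and the axes are right-handed (so a half turn about z gives the same grasp; the last joint's range is limited). The gripper opens to 85 mm and grips with 20 to 120 N. Pads are 22 mm wide; open, the fingers measure 114 mm over their backs; the gripper's body (76 mm by 85 mm) begins 54 mm behind the grasp point. The pads swing forward as they close: fully open they stand 13 mm farther back than shut.
Start: joints at [1.13, 0.241, 0.005, 1.335, 0, 1.571], TCP at [0.213, 0.452, 0.231] pointing down, gripper open.
Joint ranges: [-2.72, 2.72], [-1.05, 1.87], [-1.09, 1.28], [-1.99, 2.15], [-1.42, 1.44], [-3.14, 3.14]. Speed limits (rad/s): [2.79, 2.79, 3.14, 3.14, 3.14, 3.14].

## Interface

Orientations are given as a unit quaternion [x, y, z, w].
In Python, from workcell import bot, vision, ticket gives the robot as it stands.
- The arm moves only by the tool play_rows, never from a script. Its argument "deltas" is one flat list of numbers, 5 for each row, row after row: the opening, from 0 (shut) to 1 (fully open), then the shift along the tool's x, y, z in units of 60 mm (1.0 is 60 mm), then the turn about the tool's z in degrees. A call has 1 to 12 rows; each row shifts and turns the pose as measured when the row begins, along the tool's axes as they then stand; what a row does not reach is not made up. A row lasts 1/8 s, in which the tool goes at most 62.5 mm and 10.7 degrees, less where a joint would pass 70% of its speed; a pose out of reach is approached as far as the arm can. A call is refused whole if a number of a shift passes 1 or a number of a turn 10.7, either way. A call with a gripper value outside its range is refused whole. The fingers move at their own pace and stop on an object; the grip force is fixed at half the most. Time passes only in rows, so rows that do not move let the fingers close. It gives the time, the measured TCP pose, the force and the opening at its end, in the units of the state.
- bot.get_obs(): the state, without advancing time (a new reading comes with each control period).
- vision.camera(name): name is "side" or "top"; returns a dict with "color" (400x640x3 uint8, blue, green, red), "intrinsics" (3x3 intrinsics, pixels), "k1" (the pictures are not rectified: a ray, as slopes to the right and down, at radius r is drawn at 1 + k1 r^2 times it, then the intrinsics apply), "rvec" (rotation vector, rad) and "tvec" (3), from world to camera coordinates, as OpenCV has them. Camera axes: x right, y down, z forward; pixel columns grow to the right and rows downward; lengths in m; the calibration is good to about 2 mm. A picture is of the moment at which its call begins. There is no depth.
- ticket.job_done(): hands the job in, once; it reports no verdict.
The state is a dict: "clock": time; "joint_pos": joint angles; "joint_vel": joint speeds; "tau": joint torques, N m; "eef_pos": TCP position; "tool_rot": TCP orientation; "ft_force": force on the tool from outside, world axes, zero at the start; "ft_torque": the same for the moment, N m; "grip_width": finger opening in m.
Only numpy, scipy, OpenCV 4.12 (cv2) and the standard library are available. Lean on these libraries where they do the work, as an engineer would, in place of code of your own. Each camera call takes 0.05 s, during which the arm holds its last target. There are 200 camera calls.

## Working session

There is one attempt and no reset: what is moved stays moved. The work goes in short steps, Python scripts to look and compute and a tool call to move; the robot and the scene stay as the last step left them, time stands still between calls to the robot, and variables do not carry over. Pictures are saved under pics/ and viewed, about 12 in all and at most 16, crops included, and the job is handed in when it is done.

Besides the shell and the picture viewer there is one more tool, called after "Call:" as name(argument=value, ...), one argument or row to a line, values as JSON. play_rows: Moves the arm, as the interface text tells. Its arguments: {"type":"object","properties":{"deltas":{"type":"array"}},"required":["deltas"]}

```bash
ls; mkdir -p pics
cat > h.py <<'E'
import numpy as np, cv2
from workcell import bot, vision, ticket
def cam(n,save=None):
    c=vision.camera(n)
    if save: cv2.imwrite('pics/'+save,c['color'])
    return c
def ray(c,uv):
    K=np.array(c['intrinsics'],float);k=c['k1']
    d=np.array([(uv[0]-K[0,2])/K[0,0],(uv[1]-K[1,2])/K[1,1]]);s=d.copy()
    for _ in range(20): s=d/(1+k*(s@s))
    R=cv2.Rodrigues(np.array(c['rvec'],float))[0];t=np.array(c['tvec'],float).ravel()
    return -R.T@t, R.T@np.array([s[0],s[1],1])
def onz(c,uv,z):
    o,d=ray(c,uv); return o+d*(z-o[2])/d[2]
def proj(c,p):
    R=cv2.Rodrigues(np.array(c['rvec'],float))[0];q=R@np.array(p,float)+np.array(c['tvec'],float).ravel()
    s=q[:2]/q[2];s=s*(1+c['k1']*(s@s));K=np.array(c['intrinsics'],float)
    return np.array([K[0,0]*s[0]+K[0,2],K[1,1]*s[1]+K[1,2]])
E
python3 - <<'E'
from h import *
for n in('top','side'):
    c=cam(n,n+'0.png');print(n,ray(c,(320,200)))
print(bot.get_obs())
E
```

```text
pics
top (array([2.38943526e-01, 1.09180142e-03, 1.39757496e+00]), array([ 0.22848338,  0.00563972, -0.97370337]))
side (array([ 0.58985079, -1.11387124,  0.87304129]), array([-0.04485363,  0.81941327, -0.5716024 ]))
{'clock': 0.1, 'joint_pos': array([1.13004068e+00, 2.41334829e-01, 3.89485244e-03, 1.33519791e+00,
       2.24368680e-05, 1.57081533e+00]), 'joint_vel': array([-1.40550816e-03, -1.60834388e-03,  3.21550131e-03, -1.86363159e-03,
        9.23579453e-05,  1.94992199e-04]), 'tau': array([-3.17893807e-05, -3.73138332e+01,  2.53009665e+01,  1.08945463e-02,
       -5.26686210e-05, -9.41398639e-06]), 'eef_pos': array([0.21307186, 0.45172269, 0.23051708]), 'tool_rot': array([ 8.44582445e-01,  5.35424734e-01, -7.83670823e-04,  4.83547617e-04]), 'ft_force': array([-0.55874494,  0.18892741, -0.71518268]), 'ft_torque': array([ 0.01080461, -0.05650133,  0.01031195]), 'grip_width': 0.0854574192174596}
```

View pics/top0.png

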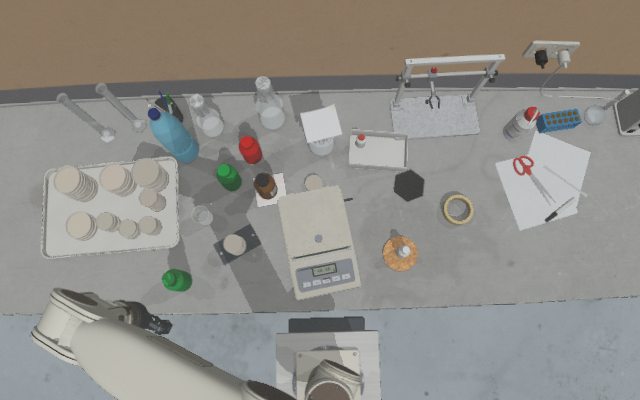

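View pics/side0.png

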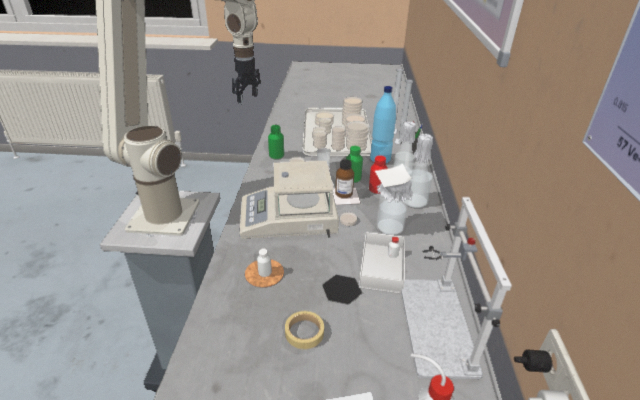

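The top view shows these:
- The amber bottle is at about (265,186) on the white tile (271,190).
- The dish stack is at (235,244) on the dark oblong plate.
- The small white bottle is at (403,251) on the cork (401,254).
- The hex mat is at (409,186).

Look-alikes:
- **Amber:** green bottles at (229,177) and (176,281), and a red one at (250,150).
- **Stack:** the stacks in the tray at (75..150, 175..230), and the flat dish at (314,182).
- **White bottle:** the red-capped one in the box at (361,142).

I'll take a close crop and make mask measurements.

Run:
```python
from h import *
c=cam('top');im=c['color']
a=cv2.resize(im[135:285,165:305],None,fx=4,fy=4,interpolation=cv2.INTER_CUBIC)
b=cv2.resize(im[160:285,370:440],None,fx=3.4,fy=4.8,interpolation=cv2.INTER_CUBIC)
b=cv2.resize(im[160:285,375:435],None,fx=4,fy=4,interpolation=cv2.INTER_CUBIC)
o=np.zeros((600,800,3),np.uint8);o[:,:560]=a;o[:500,560:]=b;cv2.imwrite('pics/crop1.png',o)
hsv=cv2.cvtColor(im,cv2.COLOR_BGR2HSV)
def blob(name,m,box,z):
    x0,y0,x1,y1=box;k=np.zeros(m.shape,np.uint8);k[y0:y1,x0:x1]=m[y0:y1,x0:x1]*255
    cs=cv2.findContours(k,cv2.RETR_EXTERNAL,cv2.CHAIN_APPROX_NONE)[0];q=max(cs,key=cv2.contourArea)
    P=np.array([onz(c,p[0],z)[:2] for p in q],np.float32)
    print(name,cv2.boundingRect(q),'minrect',cv2.minAreaRect(P),'circ',cv2.minEnclosingCircle(P))
H,S,V=[hsv[...,i].astype(int) for i in range(3)]
blob('cork',(H<20)&(S>120),(370,225,430,285),.006)
blob('hex',V<50,(385,160,435,210),.006)
blob('plate',(V<85),(205,215,270,270),.006)
blob('tile',(V>200)&(S<40),(245,165,300,215),.006)
blob('stack',(V>150)&(S>15),(215,225,255,265),.08)
blob('amber',(H<20)&(S>90)&(V<140),(245,165,290,205),.08)
blob('small',(V>170)&(S<50),(385,235,420,265),.05)
```

```text
Traceback (most recent call last):
ValueError: max() iterable argument is empty
```

View pics/crop1.png

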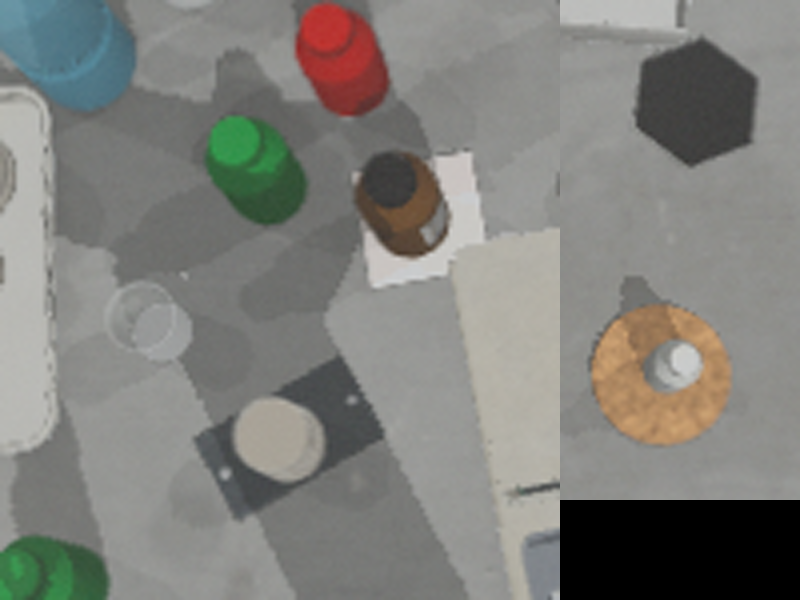

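The crop confirms the choices: amber body with a black cap on the tile, cream stack on the plate, and white bottle on the cork. I'll use the corners for the tile and plate, and masks for the rest.

Run:
```python
from h import *
c=cam('top');s=cam('side');im=c['color']
H,S,V=[cv2.cvtColor(im,cv2.COLOR_BGR2HSV)[...,i].astype(int) for i in range(3)]
def blob(name,m,box,z):
    x0,y0,x1,y1=box;k=np.zeros(m.shape,np.uint8);k[y0:y1,x0:x1]=m[y0:y1,x0:x1]*255
    cs=cv2.findContours(k,cv2.RETR_EXTERNAL,cv2.CHAIN_APPROX_NONE)[0]
    if not cs: return print(name,'none')
    q=max(cs,key=cv2.contourArea)
    P=np.array([onz(c,p[0],z)[:2] for p in q],np.float32)
    r=cv2.minAreaRect(P);ci=cv2.minEnclosingCircle(P)
    print(name,cv2.boundingRect(q),'rect',np.round(r[0],4),np.round(r[1],3),round(r[2],1),'circ',np.round(ci[0],4),round(ci[1],4))
blob('cork',(H<20)&(S>100),(370,225,430,285),.006)
blob('hex',V<80,(385,160,435,210),.006)
cc=lambda *ps:[onz(c,(165+x/4-.4,135+y/4-.4),.006)[:2] for x,y in ps]
T=np.array(cc((473,151),(372,287),(351,170)));print('tile',T.mean(0),T[:2].mean(0),np.linalg.norm(T[0]-T[1]))
P=np.array(cc((340,357),(384,435),(240,520),(195,437)));print('plate',P.mean(0),P)
blob('cap amber',(V<60),(250,170,275,190),.141)
blob('stacktop',(V>150)&(S>15),(215,225,255,265),.08)
blob('whitecap',(V>200),(385,235,420,265),.088)
print('stack top pts',onz(c,(165+271/4-.4,135+437/4-.4),.08), 'cap',onz(c,(165+389/4,135+180/4),.141),'wcap',onz(c,(375+125/4,160+358/4),.088))
# side view measures for cross-check
for n,p in (('cork',(265,274)),('hex',(342,289))): print('side',n,onz(s,p,.006))
for n,p,z in (('ambercap',(346,163),.141),('smallcap',(263,253),.088)): print('side',n,onz(s,p,z))
```

```text
cork (383, 237, 34, 34) rect [ 0.3842 -0.2396] [0.106 0.105] 88.1 circ [ 0.3853 -0.2398] 0.0546
hex (394, 170, 30, 31) rect [ 0.6085 -0.2836] [0.093 0.104] 80.5 circ [ 0.6082 -0.2832] 0.0526
tile [0.62058366 0.19085478] [0.60626338 0.17100372] 0.13994726059922064
plate [0.42897844 0.27765494] [[0.49278464 0.23791376]
 [0.42868313 0.20212264]
 [0.36370722 0.31650095]
 [0.43073876 0.3540824 ]]
cap amber (261, 185, 3, 2) rect [0.5827 0.1793] [0.006 0.003] 88.4 circ [0.5827 0.1793] 0.0035
stacktop (224, 235, 21, 20) rect [0.4177 0.2712] [0.064 0.052] 64.1 circ [0.4177 0.2715] 0.0324
whitecap (403, 247, 6, 7) rect [ 0.3875 -0.2447] [0.017 0.015] 42.4 circ [ 0.3858 -0.2442] 0.0097
stack top pts [0.41917544 0.27725006 0.08      ] cap [0.5995917  0.17862818 0.141     ] wcap [ 0.38668723 -0.24620426  0.088     ]
side cork [ 0.39043936 -0.25309848  0.006     ]
side hex [ 0.61049785 -0.29163192  0.006     ]
side ambercap [0.60660179 0.16582108 0.141     ]
side smallcap [ 0.39005377 -0.25550658  0.088     ]
```

Run:
```python
from h import *
c=cam('top');s=cam('side')
H,S,V=[cv2.cvtColor(s['color'],cv2.COLOR_BGR2HSV)[...,i].astype(int) for i in range(3)]
def blob(name,m,box,z):
    x0,y0,x1,y1=box;k=np.zeros(m.shape,np.uint8);k[y0:y1,x0:x1]=m[y0:y1,x0:x1]*255
    q=max(cv2.findContours(k,cv2.RETR_EXTERNAL,cv2.CHAIN_APPROX_NONE)[0],key=cv2.contourArea)
    P=np.array([onz(s,p[0],z)[:2] for p in q],np.float32);r=cv2.minAreaRect(P)
    print(name,cv2.boundingRect(q),np.round(r[0],4),np.round(r[1],3),round(r[2],1))
blob('cork',(H<20)&(S>120),(235,255,295,290),.006)
blob('hex',V<60,(315,270,370,310),.006)
blob('ambercap',V<50,(330,155,360,176),.128)
for n,p in dict(cork=(.3845,-.24,.006),hex=(.608,-.283,.006),tile=(.606,.171,.006),ambertop=(.5996,.1786,.141),smalltop=(.3867,-.246,.088),stacktop=(.419,.277,.08)).items(): print(n,'in side',proj(s,p))
# tower knob + corners by two-ray midpoint
for a,b in (((318,238),(285,174)),((343,186),(331,163)),((280,191),(274,162))):
    o1,d1=ray(c,a);o2,d2=ray(s,b);t=np.linalg.lstsq(np.c_[d1,-d2],o2-o1,rcond=None)[0]
    print('tri',o1+t[0]*d1,o2+t[1]*d2)
a=cv2.resize(s['color'][140:310,225:385],None,fx=3.5,fy=3.5,interpolation=cv2.INTER_CUBIC);cv2.imwrite('pics/side1.png',a)
```

```text
cork (245, 260, 38, 27) [ 0.3858 -0.2495] [0.105 0.1  ] 14.4
hex (323, 276, 37, 27) [ 0.608  -0.2901] [0.091 0.101] 80.1
ambercap (348, 166, 1, 1) [0.6142 0.1684] [0. 0.] 0.0
cork in side [263.73759864 270.62953451]
hex in side [341.1722648  286.62977947]
tile in side [343.90758112 194.63942612]
ambertop in side [344.03877179 161.065432  ]
smalltop in side [262.40115497 250.60850992]
stacktop in side [295.68750994 160.01093345]
tri [0.41628912 0.0164742  0.17652868] [0.41655657 0.01653964 0.17656835]
tri [ 0.54313175 -0.05498438  0.25856635] [ 0.56098451 -0.05184984  0.26317986]
tri [0.53838162 0.11590681 0.24123863] [0.37599735 0.05862171 0.19350059]
```

View pics/side1.png

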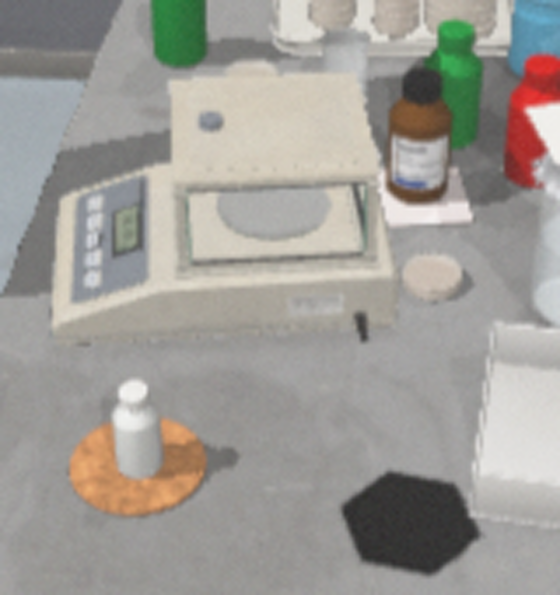

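The side crop shows the balance tower at about 0.18 m (knob triangulated at z 0.176), with all three targets upright. First I lift, turn the jaws to lie along world y, and cross above the cork.

Call:
play_rows(
  deltas=[1,0,0,-0.8,-8.5,1,0,0,-0.6,-8.5,1,0,0,0,-8.3,1,0,0,0,0],
)

```text
clock: 0.85
eef_pos: [0.2128, 0.4512, 0.3163]
tool_rot: [0.702, 0.712, -0.002, 0.001]
ft_force: [0.2, 0.1, 0.7]
grip_width: 0.0858
```

Call:
play_rows(
  deltas=[1,-0.95,0.25,0,0,1,-0.95,0.25,0,0,1,-0.95,0.25,0,0,1,-0.95,0.25,0,0,1,-0.95,0.25,0,0,1,-0.95,0.25,0,0,1,-0.95,0.25,0,0,1,-0.95,0.25,0,0,1,-0.95,0.25,0,0,1,-0.95,0.25,0,0,1,-0.95,0.25,0,0,1,0,0,0,0],
)

```text
clock: 2.35
eef_pos: [0.3815, -0.1945, 0.3135]
tool_rot: [0.713, 0.701, -0.003, 0.001]
ft_force: [-1.3, 0.8, -0.8]
grip_width: 0.0854
```

```bash
python3 -c "
from h import *;o=bot.get_obs();print(o['eef_pos'],o['tool_rot'],o['joint_pos'])"
```

```text
[ 0.38149992 -0.19445094  0.31345739] [ 0.71285367  0.70130585 -0.00285822  0.00125811] [-0.46696866  0.07456712  0.0176514   1.51333132 -0.00622153 -0.45063903]
```

Call:
play_rows(
  deltas=[1,-0.84,0.08,0.2,0,1,0,0,0.9,0,1,0,0,0.9,0,1,0,0,0.3,0,1,0,0,0,0],
)

```text
clock: 2.98
eef_pos: [0.3845, -0.2431, 0.1713]
tool_rot: [0.716, 0.699, -0.002, -0.0]
ft_force: [-0.2, 0.8, 0.7]
grip_width: 0.0852
```

Run:
```python
from h import *
o=bot.get_obs();p=o['eef_pos'];print(p)
s=cam('side');c=cam('top')
a=cv2.resize(s['color'][190:310,210:320],None,fx=5,fy=5,interpolation=cv2.INTER_CUBIC)
b=cv2.resize(c['color'][190:310,370:440],None,fx=3.57,fy=5,interpolation=cv2.INTER_CUBIC)
print('tip side',proj(s,p),'top',proj(c,p),proj(s,[.3867,-.246,.088]),proj(s,[.3867,-.246,.006]))
cv2.imwrite('pics/d1.png',a)
```

```text
[ 0.3845102  -0.24312535  0.17127683]
tip side [259.87401498 226.14827614] top [410.5385689  246.80439895] [262.40115497 250.60850992] [264.132926   272.15448936]
```

View pics/d1.png

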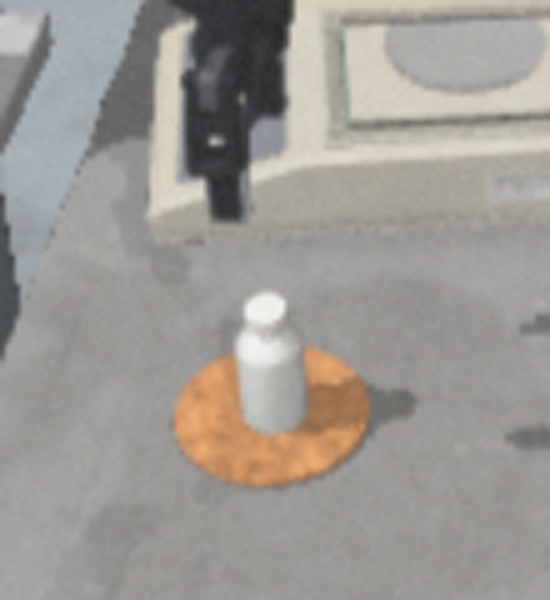

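Run:
```python
from h import *
s=cam('side')
for y in (-.275,-.285,-.295,-.30): print(y,proj(s,(.3845,y,.184)),proj(s,(.3845,y,.190)))
print(onz(s,(210+265/5,190+297/5),.088),onz(s,(210+274/5,190+424/5),.006),onz(s,(210+272/5,190+415/5),.006))
```

```text
-0.275 [257.29387834 229.95086287] [257.13629608 228.12114801]
-0.285 [256.56005669 232.4120288 ] [256.3989127  230.57638602]
-0.295 [255.81516667 234.9104511 ] [255.65037021 233.06891453]
-0.3 [255.43849306 236.17389679] [255.27183544 234.32942727]
[ 0.38746246 -0.24092485  0.088     ] [ 0.39042105 -0.25629792  0.006     ] [ 0.38804803 -0.24929355  0.006     ]
```

Call:
play_rows(
  deltas=[1,0,0.04,0.8,0,1,0,0,0.8,0,1,0,0,0.7,0,1,0,0,0,0,0,0,0,0,0,0,0,0,0,0,0,0,0,0,0,0,0,0,0,0,0,0,0,0,0,0,0,0,0,0],
)

```text
clock: 4.38
eef_pos: [0.4024, -0.2521, 0.0479]
tool_rot: [0.715, 0.699, 0.003, 0.018]
ft_force: [-0.7, 0.1, -0.8]
grip_width: 0.035
```

Run:
```python
from h import *
o=bot.get_obs();print(o['eef_pos'],o['joint_pos'],o['joint_vel'],o['ft_force'],o['grip_width'])
s=cam('side');c=cam('top')
a=cv2.resize(s['color'][190:310,210:320],None,fx=5,fy=5,interpolation=cv2.INTER_CUBIC)
cv2.imwrite('pics/d2.png',a)
```

```text
[ 0.40241734 -0.25210379  0.04789986] [-0.55729352  0.3349372  -0.39173968  0.80739943 -0.00369985 -0.53356459] [-0.00087002 -0.00226672 -0.00019463 -0.00031741 -0.00254108  0.00118863] [-0.68387889  0.11328003 -0.82709839] 0.03503552229630813
```

View pics/d2.png

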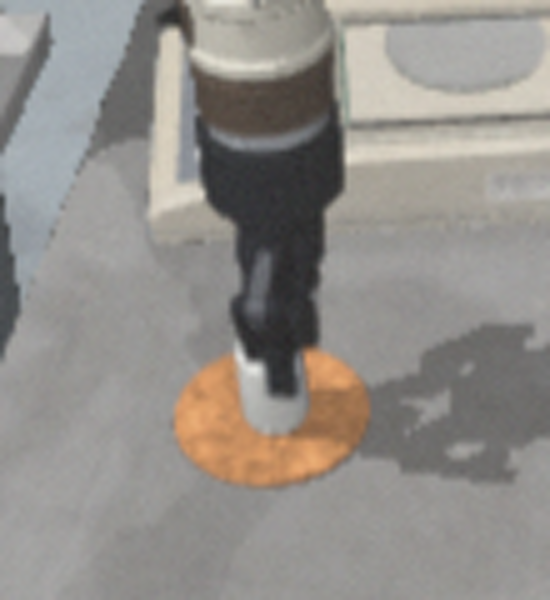

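The tip sits about 15 mm too far in x (pixel ~(266,268) against bottle centre ~(264,270)), so the pose drifted during the fast descent. I'll open and re-check.

Call:
play_rows(
  deltas=[1,0,0,0,0,1,0,0,0,0,1,0,0,0,0,1,0,0,0,0],
)

```text
clock: 4.97
eef_pos: [0.4023, -0.252, 0.0476]
tool_rot: [0.715, 0.699, 0.002, 0.018]
ft_force: [-0.3, -0.1, 0.2]
grip_width: 0.0856
```

Call:
play_rows(
  deltas=[1,0.15,-0.25,0,0,1,0,0,0,0,1,0,0,0,0],
)

```text
clock: 5.35
eef_pos: [0.3883, -0.2432, 0.0473]
tool_rot: [0.715, 0.698, 0.003, 0.019]
ft_force: [0.2, -0.1, -0.2]
grip_width: 0.0855
```

Call:
play_rows(
  deltas=[1,0,0,0.12,0,1,0,0,0.12,0,1,0,0,0,0,0,0,0,0,0,0,0,0,0,0,0,0,0,0,0,0,0,0,0,0,0,0,0,0,0],
)

```text
clock: 6.35
eef_pos: [0.3901, -0.2444, 0.0321]
tool_rot: [0.715, 0.698, 0.003, 0.02]
ft_force: [-0.2, -1.0, -1.0]
grip_width: 0.0367
```

Call:
play_rows(
  deltas=[0,0,0,-0.3,0,0,0,0,-0.5,0,0,0,0,-0.5,0,0,0,0,-0.3,0,0,0,0,0,0],
)

```text
clock: 6.98
eef_pos: [0.3861, -0.2414, 0.1296]
tool_rot: [0.715, 0.699, 0.003, 0.018]
ft_force: [-0.1, -0.6, -0.3]
grip_width: 0.0368
```

Call:
play_rows(
  deltas=[0,-0.08,0.4,0,0,0,-0.12,0.6,0,0,0,-0.12,0.6,0,0,0,-0.12,0.6,0,0,0,-0.12,0.6,0,0,0,-0.12,0.6,0,0,0,-0.1,0.3,0,0,0,0,0,0,0,0,0,0,0,0],
)

```text
clock: 8.1
eef_pos: [0.6068, -0.2916, 0.1208]
tool_rot: [0.716, 0.698, -0.001, 0.009]
ft_force: [-0.4, -0.8, -0.5]
grip_width: 0.0364
```

Call:
play_rows(
  deltas=[0,0.1,0,0.3,0,0,0,0,0.4,0,0,0,0,0.4,0,0,0,0,0.2,0,0,0,0,0,0],
)

```text
clock: 8.72
eef_pos: [0.6029, -0.2855, 0.0408]
tool_rot: [0.716, 0.698, -0.001, 0.007]
ft_force: [-0.5, 0.4, -0.7]
grip_width: 0.0368
```

Call:
play_rows(
  deltas=[0,0,0,0.07,0,0,0,0,0.06,0,0,0,0,0,0],
)

```text
clock: 9.1
eef_pos: [0.6042, -0.2864, 0.0353]
tool_rot: [0.716, 0.698, -0.001, 0.009]
ft_force: [-0.4, 0.2, -1.1]
grip_width: 0.0366
```

Call:
play_rows(
  deltas=[0,0,0,0.05,0,0,0,0,0,0,1,0,0,0,0,1,0,0,0,0,1,0,0,0,0,1,0,0,0,0],
)

```text
clock: 9.85
eef_pos: [0.6053, -0.2868, 0.0335]
tool_rot: [0.716, 0.698, -0.0, 0.01]
ft_force: [0.4, -0.1, 0.3]
grip_width: 0.085
```

Call:
play_rows(
  deltas=[1,0,0,-0.2,0,1,0,0,-0.3,0,1,0,0,-0.5,0,1,0,0,-0.6,0,1,0,0,-0.6,0,1,0,0,-0.6,0,1,0,0,-0.6,-9,1,0,0,-0.6,-9,1,0,0,-0.3,-9,1,0,0,0,-9,1,0,0,0,-9,1,0,0,0,0],
)

```text
clock: 11.35
eef_pos: [0.6011, -0.2826, 0.3127]
tool_rot: [0.384, 0.923, -0.004, 0.016]
ft_force: [0.7, 0.4, -0.3]
grip_width: 0.0855
```

```bash
cat >> h.py <<'E'
from scipy.spatial.transform import Rotation as Rn
def go(target):
    o=bot.get_obs();R=Rn.from_quat(o['tool_rot']).as_matrix()
    d=R.T@(np.array(target)-o['eef_pos'])/.06
    print('pos',np.round(o['eef_pos'],4),'az',round(np.degrees(np.arctan2(R[1,0],R[0,0])),1),'tilt',round(np.arccos(-R[2,2]),3),'tool units',np.round(d,2),'|',np.round(np.abs(d).max(),1))
E
python3 - <<'E'
from h import *
go([.603,.175,.3])
c=cam('top');s=cam('side')
cv2.imwrite('pics/e1.png',cv2.resize(s['color'][230:320,290:390],None,fx=5,fy=5,interpolation=cv2.INTER_CUBIC))
E
```

```text
pos [ 0.6011 -0.2826  0.3127] az 134.9 tilt 0.033 tool units [5.39 5.4  0.06] | 5.4
```

View pics/e1.png

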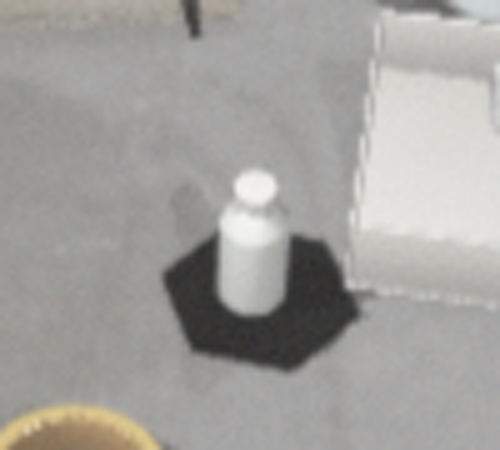

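Small bottle stands upright on the hex mat (crop (253,308) foot, mat around it). Next: above the amber bottle.

Call:
play_rows(
  deltas=[1,0.4,0.4,0,0,1,0.6,0.6,0,0,1,0.6,0.6,0,0,1,0.6,0.6,0,0,1,0.6,0.6,0,0,1,0.6,0.6,0,0,1,0.6,0.6,0,0,1,0.6,0.6,0,0,1,0.4,0.4,0,0,1,0.2,0.2,0,0,1,0,0,0,0],
)

```text
clock: 12.82
eef_pos: [0.6061, 0.1703, 0.3012]
tool_rot: [0.396, 0.918, -0.005, 0.014]
ft_force: [-0.2, -0.6, -0.3]
grip_width: 0.0853
```

Run:
```python
from h import *
go([.603,.175,.2])
c=cam('top');s=cam('side')
# amber body / foot in side
H,S,V=[cv2.cvtColor(s['color'],cv2.COLOR_BGR2HSV)[...,i].astype(int) for i in range(3)]
m=((H<20)&(S>110)&(V<150)&(V>30));ys,xs=np.where(m[160:205,325:365]);print('brown cols',xs.min()+325,xs.max()+325,'rows',ys.min()+160,ys.max()+160)
cv2.imwrite('pics/f1.png',cv2.resize(s['color'][110:230,290:410],None,fx=5,fy=5,interpolation=cv2.INTER_CUBIC))
```

```text
pos [0.6061 0.1703 0.3012] az 133.4 tilt 0.031 tool units [0.14 0.01 1.68] | 1.7
brown cols 337 352 rows 169 196
```

View pics/f1.png

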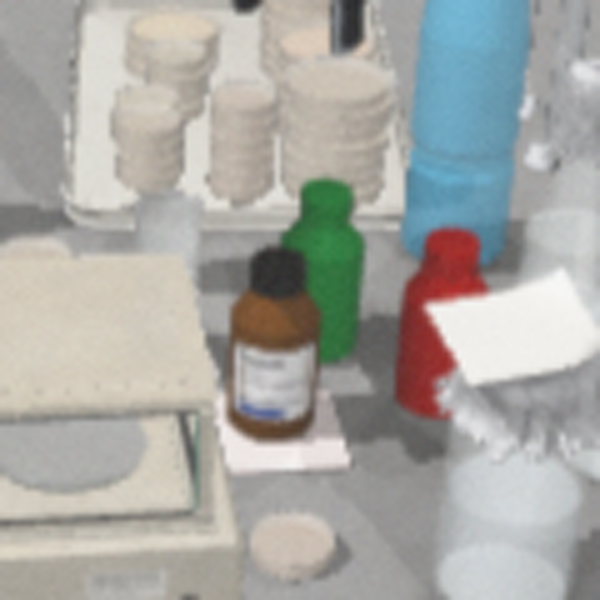

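Run:
```python
from h import *
s=cam('side')
print(onz(s,(290+272/5,110+437/5),.006),onz(s,(290+279/5,110+255/5),.141),onz(s,(290+278/5,110+247/5),.141))
# tile near corners (crop)
print(onz(s,(290+228/5,110+470/5),.0),onz(s,(290+348/5,110+465/5),.0),onz(s,(290+372/5,110+390/5),.006))
```

```text
[0.60813704 0.15344139 0.006     ] [0.60567663 0.17963989 0.141     ] [0.60478705 0.19083693 0.141     ]
[0.5780192  0.11801712 0.        ] [0.66287454 0.13197302 0.        ] [0.68107235 0.22210889 0.006     ]
```

Call:
play_rows(
  deltas=[1,0.15,0.1,0.4,0,1,0,0,0.5,0,1,0,0,0.5,0,1,0,0,0.3,0,1,0,0,0,0],
)

```text
clock: 13.6
eef_pos: [0.6089, 0.1676, 0.1991]
tool_rot: [0.403, 0.915, -0.005, 0.017]
ft_force: [0.9, -0.2, 0.4]
grip_width: 0.0854
```

Run:
```python
from h import *
go([.604,.181,.075])
c=cam('top');s=cam('side')
b=c['color'][150:230,220:320];a=s['color'][110:230,290:410]
o=np.zeros((480,800,3),np.uint8);o[:400,:500-100]=cv2.resize(b,(400,400*80//100+80))[:400];o[:400,400:]=cv2.resize(a,(400,400));cv2.imwrite('pics/g1.png',o[:400])
```

```text
pos [0.6089 0.1676 0.1991] az 132.4 tilt 0.034 tool units [0.29 0.08 2.06] | 2.1
```

View pics/g1.png

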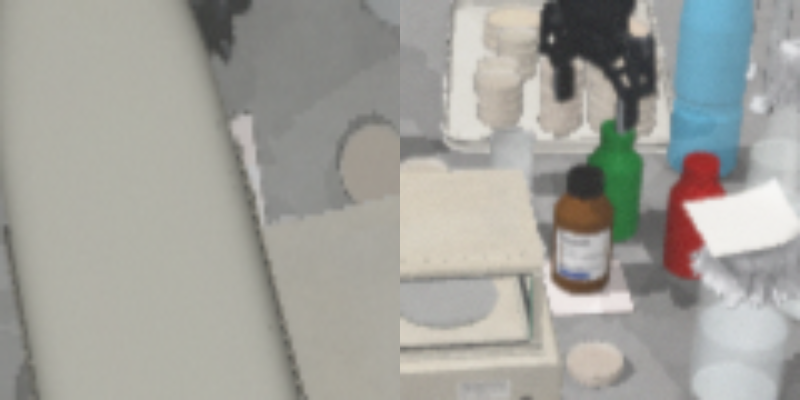

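Run:
```python
from h import *
s=cam('side')
p=bot.get_obs()['eef_pos'];e=np.array([-.674,.738,0])*.048
for q in (p+e+[0,0,.013],p-e+[0,0,.013],p+[0,0,.013]): print(proj(s,q))
```

```text
[338.97922047 138.2062395 ]
[358.0965641  148.83880044]
[348.33147479 143.40715709]
```

Call:
play_rows(
  deltas=[1,0.3,0.1,0,0,1,0,0,0,0,1,0,0,0.3,0,1,0,0,0.3,0,1,0,0,0,0],
)

```text
clock: 14.38
eef_pos: [0.6052, 0.1891, 0.1693]
tool_rot: [0.402, 0.916, -0.0, 0.022]
ft_force: [-0.5, -0.7, 0.2]
grip_width: 0.0853
```

Run:
```python
from h import *
go([.605,.182,.075])
```

```text
pos [0.6052 0.1891 0.1693] az 132.6 tilt 0.044 tool units [-0.02 -0.11  1.57] | 1.6
```

Call:
play_rows(
  deltas=[1,0,-0.12,0,0,1,0,0,0.3,0,1,0,0,0.3,0,1,0,0,0,0],
)

```text
clock: 14.88
eef_pos: [0.6024, 0.1837, 0.1374]
tool_rot: [0.401, 0.916, 0.002, 0.024]
ft_force: [0.5, 0.3, -0.0]
grip_width: 0.0854
```

Run:
```python
from h import *
go([.605,.182,.075])
```

```text
pos [0.6024 0.1837 0.1374] az 132.6 tilt 0.049 tool units [-0.01 -0.01  1.04] | 1.0
```

Call:
play_rows(
  deltas=[1,0,0,0.3,0,1,0,0,0.3,0,1,0,0,0.2,0,1,0,0,0,0],
)

```text
clock: 15.38
eef_pos: [0.6076, 0.1836, 0.0947]
tool_rot: [0.402, 0.915, 0.005, 0.028]
ft_force: [0.2, 0.1, -0.5]
grip_width: 0.0857
```

Run:
```python
from h import *
go([.605,.182,.075]);print(bot.get_obs()['ft_force'])
```

```text
pos [0.6076 0.1836 0.0947] az 132.6 tilt 0.057 tool units [ 0.03 -0.06  0.33] | 0.3
[ 0.19752775  0.07375294 -0.45282313]
```

Call:
play_rows(
  deltas=[1,0,-0.04,0.28,0,1,0,0,0,0,0,0,0,0,0,0,0,0,0,0,0,0,0,0,0,0,0,0,0,0,0,0,0,0,0],
)

```text
clock: 16.25
eef_pos: [0.61, 0.183, 0.0838]
tool_rot: [0.401, 0.915, 0.008, 0.031]
ft_force: [0.1, 0.1, -1.9]
grip_width: 0.0605
```

Run:
```python
from h import *
go([.605,.182,.075])
s=cam('side')
cv2.imwrite('pics/g2.png',cv2.resize(s['color'][110:220,300:400],None,fx=5,fy=5,interpolation=cv2.INTER_CUBIC))
```

```text
pos [0.61   0.183  0.0838] az 132.6 tilt 0.064 tool units [ 0.05 -0.08  0.14] | 0.1
```

View pics/g2.png

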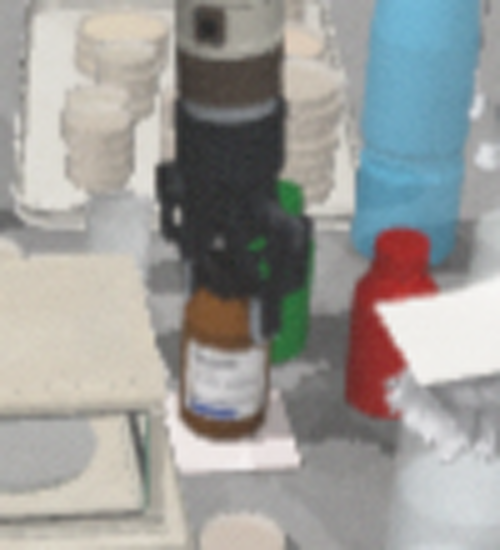

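Call:
play_rows(
  deltas=[1,0,0,0,0,1,0,0,0,0,1,0.05,-0.08,0.12,0,1,0,0,0.06,0,1,0,0,0,0],
)

```text
clock: 16.92
eef_pos: [0.6049, 0.1817, 0.072]
tool_rot: [0.401, 0.915, 0.008, 0.031]
ft_force: [0.9, -0.6, -0.3]
grip_width: 0.0856
```

Run:
```python
from h import *
go([.605,.182,.075]);print(bot.get_obs()['ft_force'])
```

```text
pos [0.6049 0.1817 0.072 ] az 132.6 tilt 0.065 tool units [-0.    0.01 -0.05] | 0.0
[ 0.8717823  -0.64656885 -0.32937398]
```

Well placed at z 0.072. Close and lift slowly.

Call:
play_rows(
  deltas=[0,0,0,0,0,0,0,0,0,0,0,0,0,0,0,0,0,0,0,0,0,0,0,-0.1,0,0,0,0,-0.2,0,0,0,0,-0.2,0,0,0,0,0,0],
)

```text
clock: 17.92
eef_pos: [0.6032, 0.1822, 0.1046]
tool_rot: [0.401, 0.915, 0.008, 0.032]
ft_force: [0.0, 0.5, -1.8]
grip_width: 0.0618
```

Run:
```python
from h import *
go([.605,.182,.36]);print(bot.get_obs()['grip_width'],bot.get_obs()['ft_force'])
s=cam('side')
cv2.imwrite('pics/g3.png',cv2.resize(s['color'][110:220,300:400],None,fx=4,fy=4,interpolation=cv2.INTER_CUBIC))
```

```text
pos [0.6032 0.1822 0.1046] az 132.6 tilt 0.065 tool units [-0.24  0.19 -4.25] | 4.2
0.061779413470974306 [ 0.00205222  0.46225261 -1.79356661]
```

View pics/g3.png

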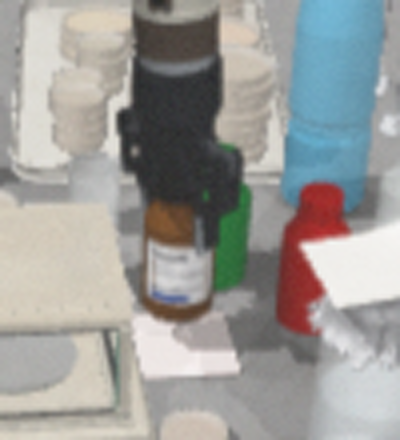

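Bottle is lifted clear of the tile, upright-ish in the grip. Raise to cross over the balance.

Call:
play_rows(
  deltas=[0,0,0,-0.3,0,0,0,0,-0.4,0,0,0,0,-0.4,0,0,0,0,-0.4,0,0,0,0,-0.4,0,0,0,0,-0.4,0,0,0,0,-0.4,0,0,0,0,-0.4,0,0,0,0,-0.4,0,0,0,0,-0.2,0,0,0,0,0,0],
)

```text
clock: 19.35
eef_pos: [0.5862, 0.1839, 0.327]
tool_rot: [0.401, 0.915, 0.004, 0.027]
ft_force: [-0.3, -0.2, -1.2]
grip_width: 0.0618
```

Run:
```python
from h import *
go([.385,-.242,.31]);print(bot.get_obs()['grip_width'],bot.get_obs()['joint_pos'])
```

```text
pos [0.5862 0.1839 0.327 ] az 132.6 tilt 0.055 tool units [-2.94 -7.28  0.2 ] | 7.3
0.06180186525989807 [ 0.31876474  0.43170796  0.5202348   1.61309753 -0.02991564 -0.42630426]
```

Call:
play_rows(
  deltas=[0,-0.12,-0.3,0,0,0,-0.2,-0.5,0,0,0,-0.28,-0.7,0,0,0,-0.28,-0.7,0,0,0,-0.28,-0.7,0,0,0,-0.28,-0.7,0,0,0,-0.28,-0.7,0,0,0,-0.28,-0.7,0,0,0,-0.28,-0.7,0,0,0,-0.28,-0.7,0,0,0,-0.2,-0.5,0,0,0,-0.1,-0.2,0,0],
)

```text
clock: 20.85
eef_pos: [0.3778, -0.2417, 0.3065]
tool_rot: [0.4, 0.916, -0.0, 0.015]
ft_force: [0.3, 0.3, -2.4]
grip_width: 0.0616
```

Run:
```python
from h import *
go([.385,-.242,.2]);print(bot.get_obs()['grip_width'],Rn.from_quat(bot.get_obs()['tool_rot']).as_matrix()[:,2])
```

```text
pos [ 0.3778 -0.2417  0.3065] az 132.8 tilt 0.03 tool units [-0.04  0.06  1.78] | 1.8
0.06158369743797786 [ 0.02776594 -0.01246802 -0.99953669]
```

Descend slowly, correcting as I go (placing TCP z ≈ 0.072).

Call:
play_rows(
  deltas=[0,0,0,0.3,0,0,0,0,0.4,0,0,0,0,0.4,0,0,0,0,0.4,0,0,0,0,0.4,0,0,0,0,0.4,0,0,0,0,0.4,0,0,0,0,0.4,0,0,0,0,0.2,0,0,0,0,0,0],
)

```text
clock: 22.1
eef_pos: [0.3822, -0.238, 0.096]
tool_rot: [0.398, 0.917, 0.002, 0.011]
ft_force: [0.1, 0.5, -1.2]
grip_width: 0.0616
```

Run:
```python
from h import *
go([.385,-.242,.073]);print(bot.get_obs()['grip_width'],Rn.from_quat(bot.get_obs()['tool_rot']).as_matrix()[:,2])
s=cam('side')
cv2.imwrite('pics/k1.png',cv2.resize(s['color'][190:310,210:320],None,fx=5,fy=5,interpolation=cv2.INTER_CUBIC))
```

```text
pos [ 0.3822 -0.238   0.096 ] az 133.1 tilt 0.022 tool units [-0.07 -0.02  0.39] | 0.4
0.061633554514707395 [ 0.0213883  -0.00384841 -0.99976384]
```

View pics/k1.png

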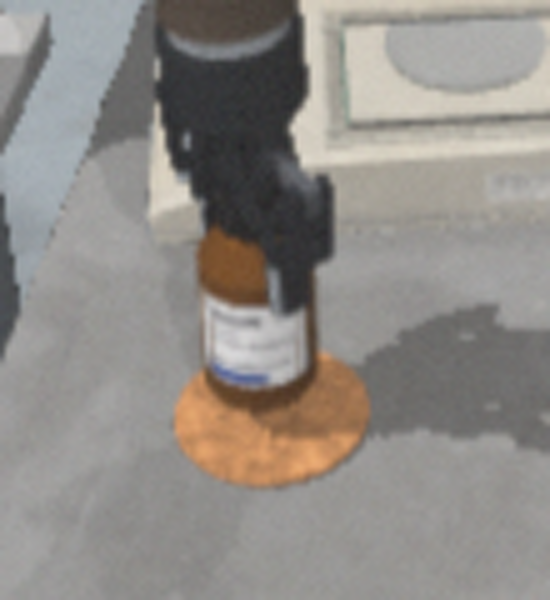

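The bottle hangs over the cork (foot near edge at crop (263,408), cork centre (272,415)). Compute the offset.

Run:
```python
from h import *
s=cam('side')
for z in(.026,.030,.034): print(z,onz(s,(210+263/5,190+408/5),z)+[0,.032,0])
go([.3865,-.2445,.073])
```

```text
0.026 [ 0.38673763 -0.23223618  0.026     ]
0.03 [ 0.38769679 -0.23624843  0.03      ]
0.034 [ 0.38865596 -0.24026068  0.034     ]
pos [ 0.3831 -0.2387  0.0973] az 133.1 tilt 0.024 tool units [-0.1  -0.03  0.41] | 0.4
```

Call:
play_rows(
  deltas=[0,-0.06,-0.09,0,0,0,0,0,0.2,0,0,0,0,0.1,0,0,0,0,0,0],
)

```text
clock: 22.7
eef_pos: [0.3835, -0.2469, 0.0801]
tool_rot: [0.398, 0.917, 0.002, 0.014]
ft_force: [0.9, -0.7, -0.3]
grip_width: 0.0616
```

Call:
play_rows(
  deltas=[0,0.04,0.02,0.08,0,0,0,0,0,0,0,0,0,0,0],
)

```text
clock: 23.08
eef_pos: [0.3828, -0.244, 0.075]
tool_rot: [0.398, 0.917, 0.002, 0.014]
ft_force: [0.2, 0.2, -1.1]
grip_width: 0.0616
```

Call:
play_rows(
  deltas=[0,0,0,0.04,0,0,0,0,0,0,0,0,0,0,0],
)

```text
clock: 23.45
eef_pos: [0.3832, -0.2442, 0.0728]
tool_rot: [0.398, 0.917, 0.002, 0.015]
ft_force: [-0.1, -0.6, -1.5]
grip_width: 0.0618
```

Call:
play_rows(
  deltas=[0,0,0,0.05,0,0,0,0,0,0,0,0,0,0,0],
)

```text
clock: 23.82
eef_pos: [0.3833, -0.2452, 0.0733]
tool_rot: [0.398, 0.917, 0.001, 0.016]
ft_force: [-0.4, 0.3, -1.5]
grip_width: 0.0615
```

Downward motion has stopped, so it is in contact with the cork. Release and rise.

Call:
play_rows(
  deltas=[1,0,0,0,0,1,0,0,0,0,1,0,0,0,0,1,0,0,-0.2,0,1,0,0,-0.3,0,1,0,0,-0.4,0,1,0,0,-0.5,0,1,0,0,-0.6,0,1,0,0,-0.6,0,1,0,0,-0.6,0,1,0,0,-0.6,0,1,0,0,0,0],
)

```text
clock: 25.32
eef_pos: [0.3761, -0.2423, 0.3145]
tool_rot: [0.398, 0.917, 0.0, 0.018]
ft_force: [-0.4, 0.2, 0.7]
grip_width: 0.0855
```

Run:
```python
from h import *
go([.419,.277,.3])
s=cam('side');c=cam('top')
o=np.zeros((480,800,3),np.uint8)
o[:480,:400]=cv2.resize(s['color'][205:301,225:305],(400,480));o[:400,400:]=cv2.resize(c['color'][155:235,230:310],(400,400))
cv2.imwrite('pics/k2.png',o)
```

```text
pos [ 0.3761 -0.2423  0.3145] az 133.1 tilt 0.036 tool units [5.84 6.43 0.15] | 6.4
```

View pics/k2.png

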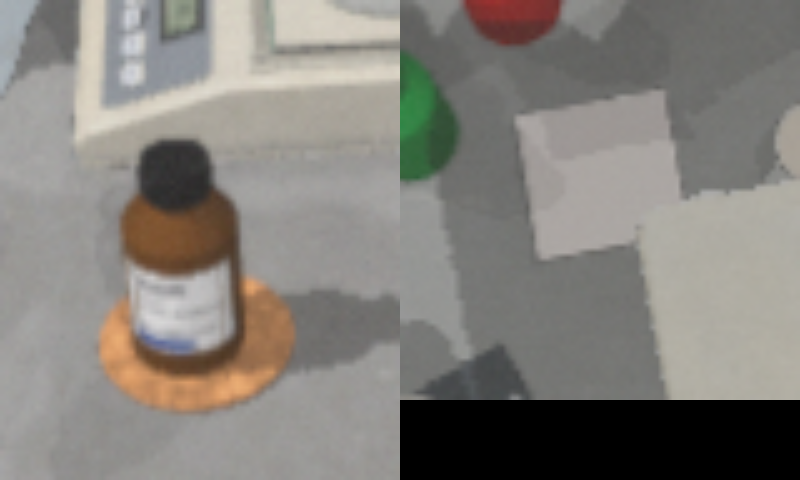

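The amber bottle stands upright on the cork (foot near edge at crop (188,375)). The tile is now bare, with corners at (665,90), (518,117) and (540,260) in the right half.

Run:
```python
from h import *
s=cam('side');c=cam('top')
print('amber foot ctr',onz(s,(225+188/5,205+375/5),.006)+[0,.032,0],'cap',onz(s,(225+175/5,205+155/5),.141))
T=np.array([onz(c,(230-.4+(x-400)/5,155-.4+y/5),.006)[:2] for x,y in((665,90),(518,117),(540,260))]);print(T,T[[0,2]].mean(0),np.linalg.norm(T[0]-T[1]),np.linalg.norm(T[1]-T[2]))
H,S,V=[cv2.cvtColor(c['color'],cv2.COLOR_BGR2HSV)[...,i].astype(int) for i in range(3)]
m=((H<20)&(S>120)).astype(np.uint8)[225:285,370:430];print('cork',cv2.boundingRect(m))
# stack in side: cream just behind tower?
print('stack top in side',proj(s,(.419,.277,.08)),'foot',proj(s,(.419,.277,.006)))
# stack top circle, top view
m=((V>140)&(S>18)).astype(np.uint8);k=np.zeros_like(m);k[228:262,218:252]=m[228:262,218:252];q=max(cv2.findContours(k,0,1)[0],key=cv2.contourArea);print(cv2.minEnclosingCircle(q),cv2.boundingRect(q))
# plate edges
P=np.array([(340,357),(384,435),(240,520),(195,437)])
```

```text
amber foot ctr [ 0.38779476 -0.24498625  0.006     ] cap [ 0.38368734 -0.24739846  0.141     ]
[[0.66184491 0.13044542]
 [0.64605175 0.22770476]
 [0.5490113  0.21238742]] [0.6054281  0.17141642] 0.09853325674880839 0.09824189243128437
cork (0, 0, 0, 0)
stack top in side [295.68750994 160.01093345] foot [295.97934696 176.77358222]
((234.5, 244.6666717529297), 10.584417343139648) (224, 235, 22, 20)
```

Amber foot (0.386,-0.245) against cork (0.385,-0.243), which is good. Tile centre is (0.6055,0.171). Now to the dish stack.

Call:
play_rows(
  deltas=[1,0.3,0.33,0,0,1,0.58,0.64,0,0,1,0.58,0.64,0,0,1,0.58,0.64,0,0,1,0.58,0.64,0,0,1,0.58,0.64,0,0,1,0.58,0.64,0,0,1,0.58,0.64,0,0,1,0.58,0.64,0,0,1,0.5,0.55,0,0,1,0.25,0.3,0,0,1,0,0,0,0],
)

```text
clock: 27.02
eef_pos: [0.4115, 0.281, 0.2887]
tool_rot: [0.399, 0.917, -0.008, 0.001]
ft_force: [-0.1, -0.6, 0.8]
grip_width: 0.0851
```

Run:
```python
from h import *
go([.419,.2755,.15])
```

```text
pos [0.4115 0.281  0.2887] az 132.9 tilt 0.015 tool units [-0.14  0.06  2.31] | 2.3
```

Call:
play_rows(
  deltas=[1,-0.14,0.06,0,0,1,0,0,0.4,0,1,0,0,0.5,0,1,0,0,0.5,0,1,0,0,0.5,0,1,0,0,0.3,0,1,0,0,0.1,0,1,0,0,0,0],
)

```text
clock: 28.02
eef_pos: [0.4221, 0.2633, 0.1462]
tool_rot: [0.405, 0.914, -0.01, 0.001]
ft_force: [-0.3, -0.2, -0.8]
grip_width: 0.0853
```

Run:
```python
from h import *
go([.419,.2755,.032])
p=bot.get_obs()['eef_pos'];s=cam('side');c=cam('top')
print('tcp in side',proj(s,p+[0,0,.013]),'top',proj(c,p))
o=np.zeros((400,800,3),np.uint8)
o[:,:400]=cv2.resize(s['color'][120:200,255:335],(400,400));o[:,400:]=cv2.resize(c['color'][205:285,195:275],(400,400))
cv2.imwrite('pics/s1.png',o)
```

```text
pos [0.4221 0.2633 0.1462] az 132.2 tilt 0.02 tool units [0.21 0.13 1.9 ] | 1.9
tcp in side [295.78501549 142.81969649] top [232.44648216 239.70179252]
```

View pics/s1.png

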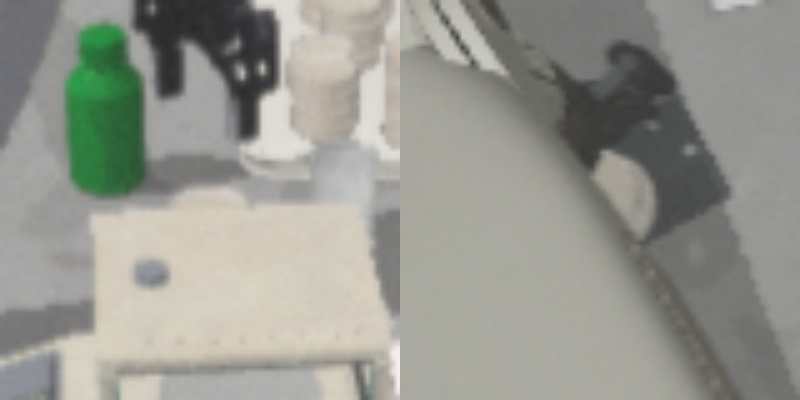

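The side view shows the stack's top disc edge at px (296.6,159), matching the predicted (295.7,160). Correct the position, then descend.

Call:
play_rows(
  deltas=[1,0.2,0.13,0,0,1,0,0,0.3,0,1,0,0,0.3,0,1,0,0,0.2,0,1,0,0,0,0],
)

```text
clock: 28.75
eef_pos: [0.4226, 0.2834, 0.1016]
tool_rot: [0.404, 0.915, -0.004, 0.004]
ft_force: [-0.1, -0.3, -0.1]
grip_width: 0.0853
```

Run:
```python
from h import *
go([.420,.276,.032])
```

```text
pos [0.4226 0.2834 0.1016] az 132.3 tilt 0.012 tool units [-0.05 -0.11  1.16] | 1.2
```

Call:
play_rows(
  deltas=[1,-0.06,-0.12,0,0,1,0,0,0,0,1,0,0,0.3,0,1,0,0,0.3,0,1,0,0,0.3,0,1,0,0,0.15,0,1,0,0,0,0],
)

```text
clock: 29.62
eef_pos: [0.4234, 0.2767, 0.0419]
tool_rot: [0.405, 0.914, -0.0, 0.006]
ft_force: [-0.3, -0.6, 0.3]
grip_width: 0.0852
```

Run:
```python
from h import *
go([.420,.276,.032]);print(bot.get_obs()['ft_force'])
```

```text
pos [0.4234 0.2767 0.0419] az 132.2 tilt 0.013 tool units [ 0.03 -0.05  0.16] | 0.2
[-0.26430674 -0.60597166  0.25337897]
```

Call:
play_rows(
  deltas=[1,0,-0.05,0.12,0,1,0,0,0,0,0,0,0,0,0,0,0,0,0,0,0,0,0,0,0,0,0,0,0,0,0,0,0,0,0],
)

```text
clock: 30.5
eef_pos: [0.4224, 0.2755, 0.0365]
tool_rot: [0.405, 0.914, 0.002, 0.007]
ft_force: [-0.4, -0.1, -1.1]
grip_width: 0.0567
```

Run:
```python
from h import *
go([.420,.276,.15]);print(bot.get_obs()['grip_width'])
```

```text
pos [0.4224 0.2755 0.0365] az 132.2 tilt 0.015 tool units [ 0.01 -0.01 -1.89] | 1.9
0.05670376684141172
```

Call:
play_rows(
  deltas=[0,0,0,-0.1,0,0,0,0,-0.3,0,0,0,0,-0.4,0,0,0,0,-0.5,0,0,0,0,-0.5,0,0,0,0,-0.5,0,0,0,0,-0.3,0,0,0,0,0,0],
)

```text
clock: 31.5
eef_pos: [0.4193, 0.2755, 0.1987]
tool_rot: [0.405, 0.914, 0.001, 0.007]
ft_force: [0.8, -0.0, -2.0]
grip_width: 0.0567
```

Run:
```python
from h import *
go([.6055,.1715,.19]);print(bot.get_obs()['grip_width'],bot.get_obs()['ft_force'])
c=cam('top');im=c['color'];H,S,V=[cv2.cvtColor(im,cv2.COLOR_BGR2HSV)[...,i].astype(int) for i in range(3)]
s=cam('side');cv2.imwrite('pics/spare.png',np.hstack([im,s['color']]))
```

```text
pos [0.4193 0.2755 0.1987] az 132.2 tilt 0.014 tool units [-3.37  1.13  0.19] | 3.4
0.05673851724151288 [ 0.81394318 -0.00865088 -1.9994109 ]
```

Call:
play_rows(
  deltas=[0,-0.3,0.1,0,0,0,-0.5,0.17,0,0,0,-0.5,0.17,0,0,0,-0.5,0.17,0,0,0,-0.5,0.17,0,0,0,-0.5,0.17,0,0,0,-0.4,0.13,0,0,0,-0.2,0.06,0,0,0,0,0,0,0],
)

```text
clock: 32.72
eef_pos: [0.6123, 0.1586, 0.1856]
tool_rot: [0.406, 0.914, -0.008, 0.0]
ft_force: [-0.1, 0.2, -1.3]
grip_width: 0.0567
```

Run:
```python
from h import *
go([.6055,.1715,.0365]);print(bot.get_obs()['grip_width'])
```

```text
pos [0.6123 0.1586 0.1856] az 132.1 tilt 0.016 tool units [0.25 0.1  2.48] | 2.5
0.05673679209700115
```

Call:
play_rows(
  deltas=[0,0.25,0.1,0,0,0,0,0,0.3,0,0,0,0,0.4,0,0,0,0,0.4,0,0,0,0,0.4,0,0,0,0,0.3,0,0,0,0,0,0],
)

```text
clock: 33.6
eef_pos: [0.5975, 0.1848, 0.0765]
tool_rot: [0.4, 0.917, -0.007, -0.002]
ft_force: [0.2, -0.0, -2.3]
grip_width: 0.057
```

Run:
```python
from h import *
go([.6055,.1715,.0365]);print(bot.get_obs()['grip_width'])
```

```text
pos [0.5975 0.1848 0.0765] az 132.9 tilt 0.013 tool units [-0.25 -0.04  0.67] | 0.7
0.05699693919050103
```

Call:
play_rows(
  deltas=[0,-0.24,-0.04,0,0,0,0,0,0,0,0,0,0,0.3,0,0,0,0,0.2,0,0,0,0,0,0],
)

```text
clock: 34.22
eef_pos: [0.6086, 0.1737, 0.0512]
tool_rot: [0.399, 0.917, -0.004, 0.002]
ft_force: [0.2, 0.6, -0.4]
grip_width: 0.0568
```

Run:
```python
from h import *
go([.6055,.1715,.0365]);print(bot.get_obs()['grip_width'])
```

```text
pos [0.6086 0.1737 0.0512] az 132.9 tilt 0.008 tool units [ 0.01 -0.06  0.25] | 0.2
0.05681297388756337
```

Call:
play_rows(
  deltas=[0,0,-0.06,0.12,0,0,0,0,0.08,0,0,0,0,0,0,0,0,0,0.03,0,0,0,0,0,0],
)

```text
clock: 34.85
eef_pos: [0.6067, 0.1712, 0.0381]
tool_rot: [0.399, 0.917, -0.003, 0.002]
ft_force: [0.6, 0.2, -1.2]
grip_width: 0.0567
```

Run:
```python
from h import *
go([.6055,.1715,.0365]);print(bot.get_obs()['ft_force'])
```

```text
pos [0.6067 0.1712 0.0381] az 132.9 tilt 0.007 tool units [ 0.02 -0.01  0.03] | 0.0
[ 0.61268567  0.17917741 -1.16370118]
```

Call:
play_rows(
  deltas=[0,0,0,0.03,0,0,0,0,0,0,1,0,0,0,0,1,0,0,0,0,1,0,0,0,0,1,0,0,-0.2,0,1,0,0,-0.3,0,1,0,0,-0.5,0,1,0,0,-0.6,0,1,0,0,-0.6,0,1,0,0,-0.6,0,1,0,0,-0.6,0],
)

```text
clock: 36.35
eef_pos: [0.605, 0.1723, 0.2491]
tool_rot: [0.399, 0.917, -0.003, 0.002]
ft_force: [0.4, 0.3, 0.6]
grip_width: 0.0852
```

Call:
play_rows(
  deltas=[1,0,0,-0.5,0,1,0,0,-0.5,0,1,0,0,-0.2,0,1,0,0,0,0],
)

```text
clock: 36.85
eef_pos: [0.6056, 0.1731, 0.3326]
tool_rot: [0.399, 0.917, 0.001, 0.007]
ft_force: [0.6, -1.1, -0.6]
grip_width: 0.0851
```

Run:
```python
from h import *
go([.606,-.285,.3])
c=cam('top');s=cam('side');im=s['color']
# white small bottle on hex in side: mask
H,S,V=[cv2.cvtColor(im,cv2.COLOR_BGR2HSV)[...,i].astype(int) for i in range(3)]
m=((V>140)).astype(np.uint8);k=np.zeros_like(m);k[262:296,330:352]=m[262:296,330:352];
q=max(cv2.findContours(k,0,1)[0],key=cv2.contourArea);b=cv2.boundingRect(q);print(b)
u=b[0]+(b[2]-1)/2
print('foot ctr',onz(s,(u,b[1]+b[3]-1+.3),.006)+[0,.019,0])
print('from e1',onz(s,(290+253/5,230+314/5),.006)+[0,.019,0],'cap',onz(s,(290+256/5,230+186/5),.088))
# stack on tile, side: cream blob
m=((S>20)&(H<25)&(V>120)).astype(np.uint8);print([cv2.boundingRect(x) for x in cv2.findContours(m[150:205,320:375].copy(),0,1)[0] if cv2.contourArea(x)>60], 'exp top',proj(s,(.6055,.1715,.08)),'foot',proj(s,(.6055,.1715-.0295,.006)))
```

```text
pos [0.6056 0.1731 0.3326] az 132.9 tilt 0.015 tool units [-5.59 -5.2   0.57] | 5.6
(330, 262, 22, 31)
foot ctr [ 0.60672867 -0.28510022  0.006     ]
from e1 [ 0.60704992 -0.2868941   0.006     ] cap [ 0.60452654 -0.29214264  0.088     ]
[(17, 25, 17, 25), (50, 13, 5, 30), (0, 11, 15, 44)] exp top [344.80936671 177.2124859 ] foot [343.59761104 199.16801455]
```

Call:
play_rows(
  deltas=[1,-0.3,-0.28,0,0,1,-0.55,-0.52,0,0,1,-0.55,-0.52,0,0,1,-0.55,-0.52,0,0,1,-0.55,-0.52,0,0,1,-0.55,-0.52,0,0,1,-0.55,-0.52,0,0,1,-0.55,-0.52,0,0,1,-0.55,-0.52,0,0,1,-0.5,-0.5,0,0,1,-0.25,-0.2,0,0,1,0,0,0,0],
)

```text
clock: 38.45
eef_pos: [0.5968, -0.2889, 0.3157]
tool_rot: [0.398, 0.917, -0.003, -0.008]
ft_force: [-0.7, 0.4, -0.1]
grip_width: 0.0853
```

Run:
```python
from h import *
go([.606,-.287,.13])
c=cam('top');s=cam('side')
o=np.zeros((400,800,3),np.uint8)
o[:,:400]=cv2.resize(s['color'][150:230,305:385],(400,400));o[:,400:]=cv2.resize(c['color'][150:230,230:310],(400,400))
cv2.imwrite('pics/t1.png',o)
# plate bare now
cv2.imwrite('pics/plate.png',cv2.resize(c['color'][205:285,195:275],(400,400),interpolation=cv2.INTER_CUBIC))
g=cv2.cvtColor(c['color'],cv2.COLOR_BGR2HSV)
print(g[244,230:246:4],g[225,245:260:4])
V=g[...,2].astype(int);S=g[...,1].astype(int)
print(V[225:262,237])
```

```text
pos [ 0.5968 -0.2889  0.3157] az 133.1 tilt 0.016 tool units [-0.12  0.17  3.09] | 3.1
[[103  20  88]
 [ 94  20  89]
 [ 99  19  93]
 [ 96  14  89]] [[ 50   7 115]
 [105  22  91]
 [ 30   4 142]
 [ 50   5 145]]
[144 145 143 144 144 100  91  87  91  91  86  88  87  90  88  87  91  90
  91  91  90  91  89  89  89  88  88  87  89  90  93  92 102 115 131 133
 133]
```

View pics/t1.png

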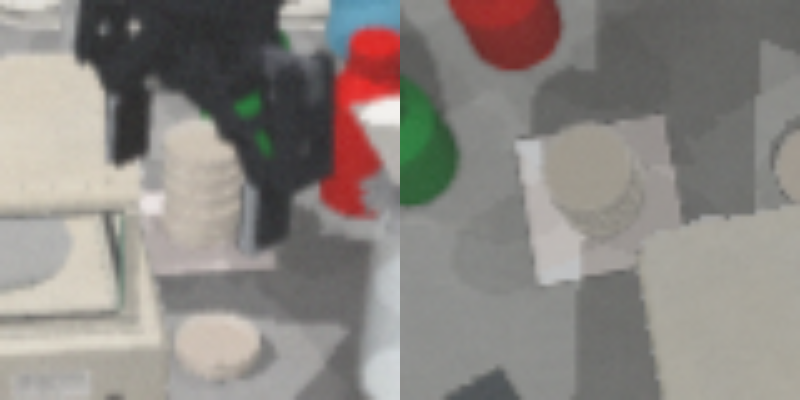

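The stack is upright on the tile. In the top view its top face is centred at about crop (588,166), and I'll check that by ray along with the bare plate's mask.

Run:
```python
from h import *
c=cam('top')
print('stack top',onz(c,(230-.4+188/5,155-5-.4+166/5),.08), 'tile mid same crop',[onz(c,(230-.4+x/5,150-.4+y/5),.006)[:2] for x,y in ((265,117),(140,285))])
H,S,V=[cv2.cvtColor(c['color'],cv2.COLOR_BGR2HSV)[...,i].astype(int) for i in range(3)]
m=((S>11)&(V<112)&(H>80)&(H<120)).astype(np.uint8);m=cv2.morphologyEx(m,cv2.MORPH_CLOSE,np.ones((3,3)));k=np.zeros_like(m);k[215:275,205:270]=m[215:275,205:270]
q=max(cv2.findContours(k,0,cv2.CHAIN_APPROX_NONE)[0],key=cv2.contourArea)
P=np.array([onz(c,p[0],.006)[:2] for p in q],np.float32);print('plate',cv2.boundingRect(q),cv2.minAreaRect(P))
```

```text
stack top [0.60760198 0.17173619 0.08      ] tile mid same crop [array([0.6604662 , 0.13045152]), array([0.5490113 , 0.21238742])]
plate (214, 224, 47, 41) ((0.42960017919540405, 0.27831825613975525), (0.07503823190927505, 0.13427424430847168), 29.51357650756836)
```

Call:
play_rows(
  deltas=[1,-0.12,0.17,0,0,1,0,0,0.3,0,1,0,0,0.5,0,1,0,0,0.5,0,1,0,0,0.5,0,1,0,0,0.5,0,1,0,0,0.4,0,1,0,0,0.2,0,1,0,0,0,0],
)

```text
clock: 39.72
eef_pos: [0.6111, -0.2692, 0.1429]
tool_rot: [0.388, 0.922, -0.002, -0.004]
ft_force: [-0.7, 0.0, 1.0]
grip_width: 0.0853
```

Run:
```python
from h import *
go([.606,-.287,.033])
```

```text
pos [ 0.6111 -0.2692  0.1429] az 134.4 tilt 0.008 tool units [-0.16 -0.26  1.83] | 1.8
```

Stack is 3 mm from tile centre; plate centre is (0.4296,0.2783) with the right size. Now correct over the small bottle and descend.

Call:
play_rows(
  deltas=[1,-0.16,-0.26,0,0,1,0,0,0,0,1,0,0,0.3,0,1,0,0,0.3,0,1,0,0,0,0],
)

```text
clock: 40.35
eef_pos: [0.6092, -0.2911, 0.1127]
tool_rot: [0.388, 0.921, -0.002, 0.002]
ft_force: [0.8, -0.2, -0.8]
grip_width: 0.0854
```

Run:
```python
from h import *
go([.606,-.287,.033])
```

```text
pos [ 0.6092 -0.2911  0.1127] az 134.3 tilt 0.005 tool units [0.09 0.01 1.33] | 1.3
```

Call:
play_rows(
  deltas=[1,0.09,0,0,0,1,0,0,0.3,0,1,0,0,0.3,0,1,0,0,0.3,0,1,0,0,0.25,0,1,0,0,0.1,0,1,0,0,0,0],
)

```text
clock: 41.22
eef_pos: [0.6096, -0.2892, 0.0445]
tool_rot: [0.389, 0.921, -0.002, 0.008]
ft_force: [-0.2, 1.7, -0.6]
grip_width: 0.0852
```

Run:
```python
from h import *
go([.606,-.287,.033])
```

```text
pos [ 0.6096 -0.2892  0.0445] az 134.3 tilt 0.017 tool units [ 0.07 -0.02  0.19] | 0.2
```

Call:
play_rows(
  deltas=[1,0.06,-0.02,0.14,0,1,0,0,0.07,0,1,0,0,0,0,0,0,0,0,0,0,0,0,0,0,0,0,0,0,0,0,0,0,0,0,0,0,0,0,0,0,0,0,0,0],
)

```text
clock: 42.35
eef_pos: [0.6075, -0.2881, 0.0333]
tool_rot: [0.389, 0.921, -0.002, 0.01]
ft_force: [0.7, 0.5, 0.4]
grip_width: 0.0362
```

Call:
play_rows(
  deltas=[0,0,0,-0.1,0,0,0,0,-0.3,0,0,0,0,-0.5,0,0,0,0,-0.5,0,0,0,0,-0.5,0,0,0,0,-0.5,0,0,0,0,-0.5,0,0,0,0,-0.5,0,0,0,0,-0.5,0,0,0,0,-0.5,0,0,0,0,-0.2,0,0,0,0,0,0],
)

```text
clock: 43.85
eef_pos: [0.6015, -0.2844, 0.3353]
tool_rot: [0.389, 0.921, -0.002, 0.018]
ft_force: [-0.2, -0.2, -1.1]
grip_width: 0.0358
```

Run:
```python
from h import *
go([.4296,.2783,.29]);print(bot.get_obs()['grip_width'])
```

```text
pos [ 0.6015 -0.2844  0.3353] az 134.2 tilt 0.037 tool units [8.74 4.49 0.49] | 8.7
0.03581079858972932
```

Call:
play_rows(
  deltas=[0,0.4,0.2,0,0,0,0.66,0.34,0,0,0,0.66,0.34,0,0,0,0.66,0.34,0,0,0,0.66,0.34,0,0,0,0.66,0.34,0,0,0,0.66,0.34,0,0,0,0.66,0.34,0,0,0,0.66,0.34,0,0,0,0.66,0.34,0,0,0,0.66,0.34,0,0,0,0.66,0.34,0,0],
)

```text
clock: 45.35
eef_pos: [0.4414, 0.2215, 0.3182]
tool_rot: [0.392, 0.92, -0.002, 0.017]
ft_force: [0.2, -0.5, -0.8]
grip_width: 0.0363
```

Run:
```python
from h import *
go([.4296,.2783,.29]);print(bot.get_obs()['grip_width'])
```

```text
pos [0.4414 0.2215 0.3182] az 133.8 tilt 0.034 tool units [0.83 0.51 0.45] | 0.8
0.03628570424231112
```

Call:
play_rows(
  deltas=[0,0.5,0.3,0,0,0,0.2,0.1,0,0,0,0,0,0,0,0,0,0,0.3,0,0,0,0,0.5,0,0,0,0,0.5,0,0,0,0,0.5,0,0,0,0,0.5,0,0,0,0,0.5,0,0,0,0,0.3,0,0,0,0,0,0],
)

```text
clock: 46.72
eef_pos: [0.4361, 0.2554, 0.1267]
tool_rot: [0.397, 0.918, -0.004, 0.019]
ft_force: [-0.4, -0.6, -0.6]
grip_width: 0.0361
```

Run:
```python
from h import *
go([.4296,.2783,.033]);print(bot.get_obs()['grip_width'])
```

```text
pos [0.4361 0.2554 0.1267] az 133.2 tilt 0.039 tool units [0.41 0.17 1.55] | 1.5
0.036067506172711664
```

Call:
play_rows(
  deltas=[0,0.38,0.16,0,0,0,0,0,0,0,0,0,0,0,0,0,0,0,0.3,0,0,0,0,0.3,0,0,0,0,0.2,0,0,0,0,0,0],
)

```text
clock: 47.6
eef_pos: [0.4344, 0.2743, 0.0826]
tool_rot: [0.4, 0.916, -0.001, 0.022]
ft_force: [-0.1, 0.1, -1.2]
grip_width: 0.0359
```

Run:
```python
from h import *
go([.4296,.2783,.033]);print(bot.get_obs()['grip_width'])
```

```text
pos [0.4344 0.2743 0.0826] az 132.8 tilt 0.045 tool units [ 0.14 -0.03  0.82] | 0.8
0.035897906835171384
```

Call:
play_rows(
  deltas=[0,0.12,-0.03,0,0,0,0,0,0,0,0,0,0,0.3,0,0,0,0,0.25,0,0,0,0,0.1,0,0,0,0,0,0],
)

```text
clock: 48.35
eef_pos: [0.4314, 0.2795, 0.0451]
tool_rot: [0.4, 0.916, 0.001, 0.024]
ft_force: [-0.4, -0.7, -1.1]
grip_width: 0.036
```

Run:
```python
from h import *
go([.4296,.2783,.033]);print(bot.get_obs()['grip_width'])
```

```text
pos [0.4314 0.2795 0.0451] az 132.8 tilt 0.048 tool units [ 0.01 -0.04  0.2 ] | 0.2
0.036040304831106484
```

Call:
play_rows(
  deltas=[0,0,-0.04,0.1,0,0,0,0,0.05,0,0,0,0,0,0,0,0,0,0.03,0,0,0,0,0,0],
)

```text
clock: 48.98
eef_pos: [0.4308, 0.2781, 0.0346]
tool_rot: [0.4, 0.916, 0.002, 0.025]
ft_force: [0.0, 0.6, -0.3]
grip_width: 0.0358
```

Call:
play_rows(
  deltas=[0,0,0,0.03,0,0,0,0,0,0,1,0,0,0,0,1,0,0,0,0,1,0,0,0,0,1,0,0,-0.2,0,1,0,0,-0.3,0,1,0,0,-0.5,0,1,0,0,-0.5,0,1,0,0,-0.5,0,1,0,0,-0.5,0,1,0,0,-0.5,0],
)

```text
clock: 50.48
eef_pos: [0.4213, 0.2804, 0.2212]
tool_rot: [0.4, 0.916, 0.002, 0.024]
ft_force: [-0.1, 0.1, -0.1]
grip_width: 0.0849
```

Call:
play_rows(
  deltas=[1,0.3,-0.3,-0.4,0,1,0.4,-0.4,-0.2,0,1,0.4,-0.4,0,0,1,0.4,-0.4,0,0,1,0.4,-0.4,0,0,1,0.4,-0.4,0,0,1,0.2,-0.2,0,0,1,0,0,0,0],
)

```text
clock: 51.48
eef_pos: [0.2033, 0.2902, 0.2573]
tool_rot: [0.401, 0.916, 0.011, 0.027]
ft_force: [-0.2, 0.7, -0.2]
grip_width: 0.0853
```

Run:
```python
from h import *
o=bot.get_obs();print(o['eef_pos'],o['clock'],o['ft_force'])
c=cam('top');s=cam('side')
o=np.zeros((560,800,3),np.uint8)
a=cv2.resize(c['color'][150:300,170:330],(400,375),interpolation=cv2.INTER_CUBIC);o[:375,:400]=a
o[:375,400:]=cv2.resize(c['color'][150:300,350:510],(400,375),interpolation=cv2.INTER_CUBIC)
o[375:,:400]=cv2.resize(s['color'][140:214,280:440],(400,185));o[375:,400:]=cv2.resize(s['color'][210:284,220:380],(400,185))
cv2.imwrite('pics/z1.png',o)
print('expected wcap',proj(c,(.4296,.2783,.088)),'foot',proj(c,(.4296,.2783,.006)),'amber cap',proj(c,(.385,-.243,.141)))
V=c['color'].min(2);k=np.zeros_like(V);k[225:262,218:256]=V[225:262,218:256]>165
st=cv2.connectedComponentsWithStats(k)
for b,q in zip(st[2][1:],st[3][1:]): print(b,q,onz(c,q,.088),onz(c,q,.05))
k=np.zeros_like(V);M=c['color'].max(2);k[225:275,380:430]=M[225:275,380:430]<65
st=cv2.connectedComponentsWithStats(k)
for b,q in zip(st[2][1:],st[3][1:]):
    if b[4]>20: print('cap',b,q,onz(c,q,.141))
```

```text
[0.20328845 0.29020188 0.25730647] 51.475 [-0.15805757  0.65104302 -0.15432015]
expected wcap [231.51283172 240.07116962] foot [236.84755631 243.64808314] amber cap [408.49441084 247.9425722 ]
[229 237  11  11  79] [233.60759494 241.91139241] [0.42386225 0.27185559 0.088     ] [0.42922804 0.27971235 0.05      ]
cap [402 244  14  13 121] [408.51239669 249.74380165] [ 0.3797973  -0.24270852  0.141     ]
```

View pics/z1.png

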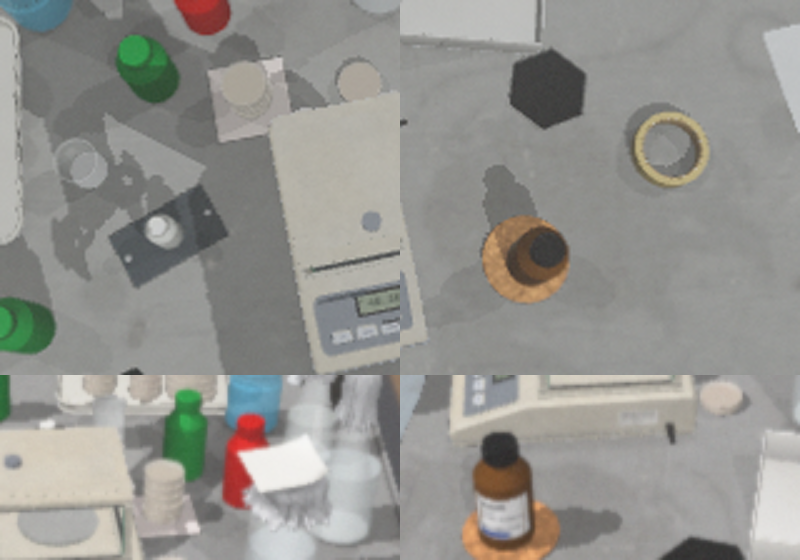

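All three stand upright on their own pads in both views. Bystanders look unmoved, and the gripper is clear. Handing in.

```bash
python3 -c "
from h import *;print(ticket.job_done())"
```

```text
the job is handed in; nothing more can be done
None
```

All three things stand upright on their own pads, released with the gripper clear. I handed the job in at about 51 s. The small bottle waited on the hex mat while the amber bottle went to the cork and the dish stack to the tile. It then went to the oblong plate.

| Thing | Pad | Measured distance from pad centre |
|---|---|---|
| Amber bottle | cork disc | about 2 mm by its foot (side view), about 5 mm by its cap in the last top picture |
| Dish stack | square tile | about 3 mm |
| Small white bottle | oblong plate | about 2 mm |

By eye in the last pictures, the flat dish, beaker and tape roll had not moved. I did not measure them.

What failed or disagreed along the way:
- **Drift:** the arm drifted by up to 2 cm and tilted slightly in fast moves, so I corrected it in slow steps.
- **Regrips:** my first grip on the small bottle was about 15 mm off centre, and my first grip on the amber bottle was too high. I opened and regripped both, and nothing tipped.
- **Camera differences:** the side and top views first differed by 7–9 mm in y on the pads. I put this down mostly to the near edge of each pad's 6 mm side being counted in the side view, and used values between the two. Heights at the end were judged only by eye and from the arm's height at release.

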